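# Set out capacitors by height on a kitting strip

## Task

Set out the four screw-terminal capacitors for assembly: stand them upright on the four round pads of the kitting strip, one centred on each pad, in order of height along the row, the shortest on the red pad at one end and the tallest on the pad at the other end. Do not disturb the white jar with the yellow lid that stands among them.

Things in the scene. Friction and masses are not known exactly. Their poses are not given: they have to be found in the camera images.
- cap_green: screw-terminal capacitor, the shortest of four: an upright round can 35 mm across and 45 mm tall overall, sleeve green with a pale stripe down one side, its flat top carrying two small metal screw terminals (the top 6 mm; the smooth can ends 39 mm up). Loose, up to about 0.2 kg, grasp it from above by its round side. Origin: centre of its flat underside; z up along the can. It stands on the bench top, or later on a pad
- cap_black: screw-terminal capacitor, second shortest of four: an upright round can 35 mm across and 60 mm tall overall, sleeve black with a pale stripe down one side, its flat top carrying two small metal screw terminals (the top 6 mm; the smooth can ends 54 mm up). Loose, up to about 0.2 kg, grasp it from above by its round side. Origin: centre of its flat underside; z up along the can. It stands on the bench top, or later on a pad
- cap_blue: screw-terminal capacitor, second tallest of four: an upright round can 35 mm across and 75 mm tall overall, sleeve blue with a pale stripe down one side, its flat top carrying two small metal screw terminals (the top 6 mm; the smooth can ends 69 mm up). Loose, up to about 0.2 kg, grasp it from above by its round side. Origin: centre of its flat underside; z up along the can. It stands on the bench top, or later on a pad
- cap_brown: screw-terminal capacitor, the tallest of four: an upright round can 35 mm across and 90 mm tall overall, sleeve brown with a pale stripe down one side, its flat top carrying two small metal screw terminals (the top 6 mm; the smooth can ends 84 mm up). Loose, up to about 0.2 kg, grasp it from above by its round side. Origin: centre of its flat underside; z up along the can. It stands on the bench top, or later on a pad
- strip: thin aluminium kitting strip, 56 x 284 x 4 mm, fixed, long axis (y) across in front of the robot within a few degrees; carries the four pads in a row, 75 mm apart. Origin: centre of its underside. Mind two fixed things: behind it, from x = 0.60 m, a power supply 133 mm tall; to its left a lamp post, 0.7 m tall, at x 0.50 to 0.60, y -0.01 to 0.06 m: swing the arm past it well drawn in, within 0.40 m of its base
- pad_red: red pad, at one end of the row of four pads: the left end at some starts, the right end at others. A round disc 50 mm across and 3 mm thick, fixed on the strip, its top 7 mm above the bench. Origin: centre of its underside (4 mm above the bench)
- pad_grey_1: grey pad, one of the two inner pads of the row. Which of the inner two lies next to the red pad differs from start to start. Same size and origin as the red pad
- pad_grey_2: grey pad, one of the two inner pads of the row. Which of the inner two lies next to the red pad differs from start to start. Same size and origin as the red pad
- pad_grey_3: grey pad, always at the end of the row opposite the red pad. Same size and origin as the red pad
- flux_jar: white round jar with a yellow screw lid, 44 mm across and 44 mm tall, a loose bystander that stands in line with the capacitors (they stand about 65 to 95 mm apart, in mixed order, nearer to the robot than the strip). Origin: centre of its underside. Leave it alone
There are look-alikes about, which are no part of the job. Leave any orange look-alike of the cap_green alone. Leave any orange look-alike of the cap_black alone.

How it is judged:
At the end, for the whole second after the job is handed in: Each capacitor stands upright (within 0.1 rad) and at rest on its own pad, its axis within 12 mm of the pad's centre: green (shortest) on the red pad, black on the pad next to it, blue on the next, brown (tallest) on the pad at the other end; the white jar is within 20 mm of where it stood (((horizontal distance between pad_red and pad_grey_1 below 0.11 m and (horizontal distance between cap_green and pad_red below 0.012 m and z of cap_green in the frame of pad_red between 0 and 0.006 m and angle between cap_green's own z axis and vertical below 0.1 rad and linear speed of cap_green below 0.02 m/s and angular speed of cap_green below 0.2 rad/s) and (horizontal distance between cap_black and pad_grey_1 below 0.012 m and z of cap_black in the frame of pad_grey_1 between 0 and 0.006 m and angle between cap_black's own z axis and vertical below 0.1 rad and linear speed of cap_black below 0.02 m/s and angular speed of cap_black below 0.2 rad/s) and (horizontal distance between cap_blue and pad_grey_2 below 0.012 m and z of cap_blue in the frame of pad_grey_2 between 0 and 0.006 m and angle between cap_blue's own z axis and vertical below 0.1 rad and linear speed of cap_blue below 0.02 m/s and angular speed of cap_blue below 0.2 rad/s) and (horizontal distance between cap_brown and pad_grey_3 below 0.012 m and z of cap_brown in the frame of pad_grey_3 between 0 and 0.006 m and angle between cap_brown's own z axis and vertical below 0.1 rad and linear speed of cap_brown below 0.02 m/s and angular speed of cap_brown below 0.2 rad/s)) or (horizontal distance between pad_red and pad_grey_2 below 0.11 m and (horizontal distance between cap_green and pad_red below 0.012 m and z of cap_green in the frame of pad_red between 0 and 0.006 m and angle between cap_green's own z axis and vertical below 0.1 rad and linear speed of cap_green below 0.02 m/s and angular speed of cap_green below 0.2 rad/s) and (horizontal distance between cap_black and pad_grey_2 below 0.012 m and z of cap_black in the frame of pad_grey_2 between 0 and 0.006 m and angle between cap_black's own z axis and vertical below 0.1 rad and linear speed of cap_black below 0.02 m/s and angular speed of cap_black below 0.2 rad/s) and (horizontal distance between cap_blue and pad_grey_1 below 0.012 m and z of cap_blue in the frame of pad_grey_1 between 0 and 0.006 m and angle between cap_blue's own z axis and vertical below 0.1 rad and linear speed of cap_blue below 0.02 m/s and angular speed of cap_blue below 0.2 rad/s) and (horizontal distance between cap_brown and pad_grey_3 below 0.012 m and z of cap_brown in the frame of pad_grey_3 between 0 and 0.006 m and angle between cap_brown's own z axis and vertical below 0.1 rad and linear speed of cap_brown below 0.02 m/s and angular speed of cap_brown below 0.2 rad/s))) and distance of flux_jar from where it was at the start of the episode below 0.02 m); the robot touches nothing.
It fails at once if the white jar is pushed aside by more than 20 mm or tipped (distance of flux_jar from where it was at the start of the episode above 0.02 m or angle between flux_jar's own z axis and vertical above 0.3 rad).
It also fails if it takes over 90 s, if anything falls off the work surface, if the arm or the gripper's body presses on something with over 40 N, if the wrist force passes 120 N, or if a joint passes its speed limit or range.

## Robot

A 6-joint arm with a two-finger parallel gripper is mounted at the origin on a cart in front of the work surface, level with it; the furniture and walls round the work are solid. World frame = base frame: x ahead of the robot, y to its left, z up, the work surface at z = 0. Lengths are in m, angles in rad, forces in N, time in s.
With the tool pointing down it reaches from about 0.375 to 0.975 m from the base axis. Payload 3.8 kg.
Tool frame: the origin (TCP) lies at the very end of the fingers, on their centre line; the grasp point (between the pads) lies 19 mm behind it; z points along the fingers, y is the line along which they close (so a half turn about z gives the same grasp; the last joint's range is limited). The gripper opens to 85 mm and grips with 20 to 120 N. Pads are 22 mm wide; open, the fingers measure 114 mm over their backs; the gripper's body (76 mm by 85 mm) begins 54 mm behind the grasp point. The pads swing forward as they close: fully open they stand 13 mm farther back than shut.
Start: joints at [-1.207, 0.264, 1.604, -0, 1.274, -0.037], TCP at [0.263, -0.622, 0.231] pointing down, gripper open.
Joint ranges: [-2.63, 2.63], [-0.94, 2.18], [0.31, 2.57], [-1.31, 4.45], [0, 2.66], [-2.55, 2.55]. Speed limits (rad/s): [2.57, 2.57, 3.14, 3.14, 3.14, 3.14].

## Interface

Orientations are given as a rotation vector (axis times angle).
In Python, from workcell import monitor, viewer, job gives the robot as it stands. The module is installed in compiled form; this text tells all that it offers.
- The arm moves only by the tool step_arm, never from a script. Its argument "series" is one flat list of numbers, 4 for each row, row after row: the shift along the tool's x, y, z in m, then the turn about the tool's z in rad. A call has 1 to 8 rows; each row is the pose to reach, as a shift and turn from the pose commanded when the call began, along the tool's axes at that moment; what a row does not reach only later rows make up. A row lasts 1/8 s, in which the tool goes at most 62.5 mm and 10.7 degrees, less where a joint would pass 70% of its speed; a pose out of reach is approached as far as the arm can. A call with a gripper value outside its range is refused whole. "gripper" is the opening, from 0 (shut) to 1 (fully open), set as the call begins (left out, the last holds). The fingers move at their own pace and stop on an object; "newtons" is the grip in N (left out, the last holds). Time passes only in rows, so rows that repeat a pose let the fingers close. It gives the time, the measured TCP pose, the force, the opening and the grip force at its end, in the units of the state.
- monitor.read_state(): the state, without advancing time (a new reading comes with each control period).
- viewer.read_camera(name): name is "side" or "top"; returns a dict with "image" (480x640x3 uint8, red, green, blue), "intrinsics" (3x3 intrinsics, pixels), "distortion" ([k1, k2, p1, p2, k3] as OpenCV has them; the pictures are not rectified), "T" (4x4, takes a point from camera to world coordinates). Camera axes: x right, y up, looking along -z (the intrinsics and any distortion apply to the point x, -y, -z); pixel columns grow to the right and rows downward; lengths in m; the calibration is good to about 2 mm. A picture is of the moment at which its call begins. There is no depth.
- job.finish_job(): hands the job in; it is judged then, once.
Trained networks look in a picture, given as the dict that the camera call returned (one of the last four; its "shot" number tells which), for a name from the list of things; names that differ only in an ending like _2 or _b are one class to them, and where a whole thing is asked for, a point or a joint stands for the part that bears it (a point fixed in the world has none). Each returns a list of dicts, best first, with "score" (0 to 1); they miss things now and then, are a little off and sometimes report something else, mostly with a low value. They report only what shows in the picture. A call takes as long as a camera call. They do not tell look-alikes from the thing itself.
- viewer.boxes_of(picture, label): "extent" ([centre column, centre row, width, height] in pixels, round what is visible of it).
- viewer.spot_point(picture, label): "point" ([column, row] in pixels: a listed point, or the origin of a listed thing).
The state is a dict: "time": time; "q": joint angles; "joint_vel": joint speeds; "joint_torque": joint torques, N m; "tool_pos": TCP position; "tcp_rot": TCP orientation; "wrist_force": force on the tool from outside, world axes, zero at the start; "torque": the same for the moment, N m; "width": opening from 0.0 (shut) to 1.0 (fully open); "grip_force": force on a finger pad.
Only numpy, scipy, OpenCV 4.12 (cv2) and the standard library are available. Lean on these libraries where they do the work, as an engineer would, in place of code of your own. Each camera call takes 0.05 s, during which the arm holds its last target. There are 200 camera calls.

## Working session

There is one attempt and no reset: what is moved stays moved. The work goes in short steps, Python scripts to look and compute and a tool call to move; the robot and the scene stay as the last step left them, time stands still between calls to the robot, and variables do not carry over. Pictures are saved under pics/ and viewed, at most 14 in all, crops included, and the job is handed in when it is done.

Besides the shell and the picture viewer there is one more tool, called after ">>>" by a JSON object that holds its "op" and its "data". step_arm: Moves the arm, as the interface text tells. Its arguments: {"type":"object","properties":{"series":{"type":"array"},"gripper":{"type":"number"},"newtons":{"type":"number"}},"required":["series"]}

```bash
mkdir -p pics
cat > h.py <<'E'
import numpy as np, cv2
from workcell import monitor, viewer, job
def ray(p,uv):
    K=np.array(p["intrinsics"],float);D=np.array(p["distortion"],float);T=np.array(p["T"],float)
    n=cv2.undistortPoints(np.array([[uv]],float),K,D)[0,0]
    return T[:3,3],T[:3,:3]@np.array([n[0],-n[1],-1.])
def at_z(p,uv,z):
    o,d=ray(p,uv);return o+d*(z-o[2])/d[2]
def proj(p,X):
    T=np.array(p["T"],float);c=T[:3,:3].T@(np.array(X)-T[:3,3])
    return cv2.projectPoints(np.array([[c[0],-c[1],-c[2]]]),np.zeros(3),np.zeros(3),np.array(p["intrinsics"],float),np.array(p["distortion"],float))[0][0,0]
def save(p,n): cv2.imwrite("pics/"+n,p["image"][:,:,::-1])
E
python3 - <<'E'
from h import *
np.set_printoptions(precision=4,suppress=True)
for c in ("top","side"):
    p=viewer.read_camera(c);save(p,c+"1.png");print(c,p["T"][:3,3],-p["T"][:3,2])
    Z=dict(cap_green=0,cap_black=0,cap_blue=0,cap_brown=0,flux_jar=0,pad_red=.004,pad_grey_1=.004,strip=0)
    for l in Z:
        for r in viewer.spot_point(p,l)[:4]: print(l,round(r["score"],2),np.round(r["point"],1),at_z(p,r["point"],Z[l])[:2])
print(monitor.read_state())
E
```

```text
top [ 0.5582 -0.1462  0.9088] [ 0.0901  0.0093 -0.9959]
cap_green 0.66 [365.5 345.7] [ 0.4303 -0.2191]
cap_green 0.66 [224.5 191.4] [0.7368 0.0614]
cap_black 0.72 [280.2 347.1] [ 0.428  -0.0526]
cap_blue 0.91 [447.  343.2] [ 0.4351 -0.3775]
cap_brown 0.79 [324.3 347.4] [ 0.4272 -0.1387]
cap_brown 0.18 [400.1 345.5] [ 0.4307 -0.2864]
flux_jar 0.78 [403.4 344.1] [ 0.4333 -0.2929]
pad_red 0.77 [433.9 299.6] [ 0.5193 -0.3534]
pad_grey_1 0.92 [356.7 304.6] [ 0.5099 -0.2025]
pad_grey_1 0.92 [396.8 301.3] [ 0.5162 -0.281 ]
pad_grey_1 0.69 [322.  306.6] [ 0.5062 -0.1345]
strip 0.93 [376.8 299. ] [ 0.5205 -0.2424]
strip 0.68 [356.9 303.8] [ 0.5113 -0.2032]
side [-0.0635 -1.1019  0.6174] [ 0.5349  0.7295 -0.4264]
cap_green 0.62 [266.7 300.3] [ 0.4365 -0.2181]
cap_green 0.46 [349.1 217.6] [0.832  0.0191]
cap_black 0.52 [227.8 271.7] [ 0.4277 -0.0657]
cap_blue 0.93 [314.4 337.2] [ 0.4417 -0.3784]
cap_brown 0.66 [243.8 283.1] [ 0.4323 -0.1303]
flux_jar 0.84 [286.9 315.1] [ 0.4405 -0.2875]
pad_red 0.37 [342.  316.6] [ 0.5206 -0.3577]
pad_grey_1 0.66 [318.8 303.8] [ 0.5111 -0.2943]
pad_grey_1 0.53 [275.3 271.1] [ 0.5113 -0.1293]
strip 0.75 [307.7 293.3] [ 0.5197 -0.2426]
{'time': 0.9, 'q': array([-1.2069,  0.2638,  1.604 , -0.    ,  1.2737, -0.0369]), 'joint_vel': array([0.0001, 0.0011, 0.0021, 0.    , 0.0011, 0.0001]), 'joint_torque': array([  0.0008, -51.5046, -36.7733,  -0.    ,   0.0006,   0.    ]), 'tool_pos': array([ 0.2633, -0.6215,  0.2313]), 'tcp_rot': array([ 3.0787,  0.6253, -0.    ]), 'wrist_force': array([ 0.5289,  0.1315, -0.8851]), 'torque': array([ 0.0866, -0.0335,  0.012 ]), 'grip_force': 0.0, 'width': 0.9992219773256579}
```

Run:
```python
import cv2
a=cv2.imread("pics/top1.png")[265:385,240:480];cv2.imwrite("pics/topc.png",cv2.resize(a,None,fx=3.3,fy=3.3,interpolation=cv2.INTER_CUBIC))
a=cv2.imread("pics/side1.png")[170:370,190:390];cv2.imwrite("pics/sidec.png",cv2.resize(a,None,fx=3,fy=3,interpolation=cv2.INTER_CUBIC))
```

```text
(no output)
```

View pics/top1.png

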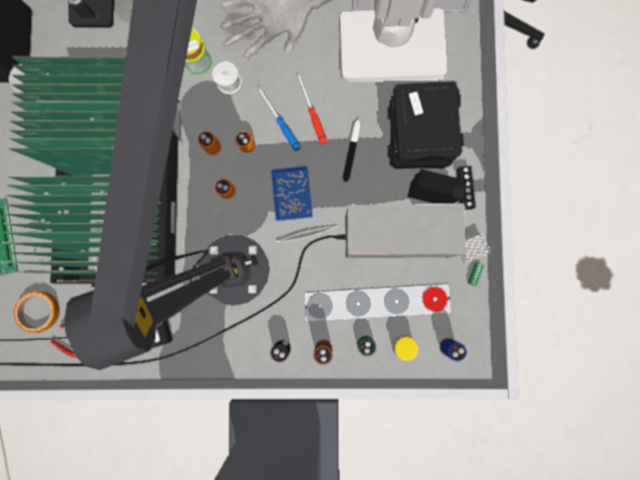

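View pics/topc.png

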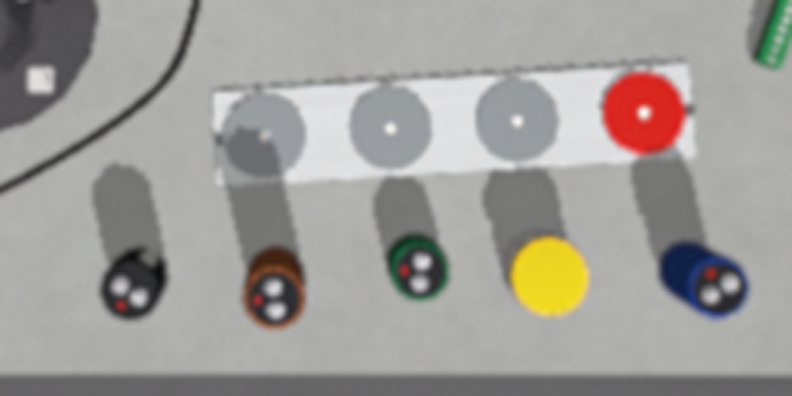

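View pics/sidec.png

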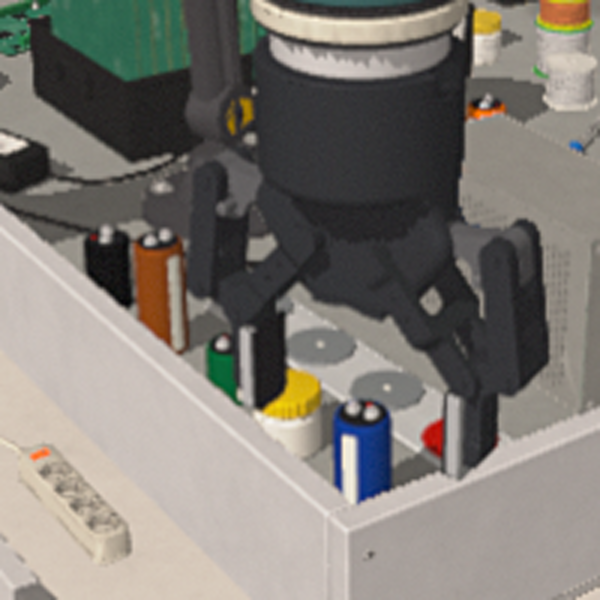

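Top crop: right to left blue (457,353), jar yellow lid (406,348), green (367,347), brown (323,355), black (280,353). Red pad is at (435,299), at the right end, then grey pads at (397,302), (358,304), (320,306). Possible confusions: three orange look-alikes at (208,140), (245,140) and (225,187) on the bench beyond, plus brown (323,355), which is orange-tinged but in the row and tallest in the side view. The four row cans are the right ones.

Run:
```python
from h import *
np.set_printoptions(precision=4,suppress=True)
t=viewer.read_camera("top");s=viewer.read_camera("side")
def c2(u,v):return ((u+.5)/3.3-.5+240,(v+.5)/3.3-.5+265)
for n,u,z in [("black",(132,290),.054),("brown",(273,298),.084),("green",(419,270),.039),("blue",(717,290),.069),("jar",(549,276),.044)]:
    print(n,at_z(t,c2(*u),z))
for n,u,z in [("black",(108,241),.054),("brown",(160,243),.084),("blue",(363,414),.069)]:
    print("side",n,at_z(s,((u[0]+.5)/3-.5+190,(u[1]+.5)/3-.5+170),z))
P=[]
for u in [(643,112),(517,121),(390,128),(264,135)]:
    P.append(at_z(t,c2(*u),.007)[:2])
P=np.array(P);print(P,np.linalg.norm(np.diff(P,axis=0),axis=1))
for u in [(319,344),(388,386)]: print("side pad",at_z(s,((u[0]+.5)/3-.5+190,(u[1]+.5)/3-.5+170),.007))
d=(P[3]-P[0]);d/=np.linalg.norm(d);m=P.mean(0);print("fit",[m+d*.075*(k-1.5) for k in range(4)])
# near rim: height from both views
for z in (0,.02,.04): print("rim top",at_z(t,(380,378),z)[:2],at_z(t,(380,390),z)[:2],"side corner",at_z(s,(190+332/3,170+525/3),z)[:2],"top corner",at_z(t,(508,388),z)[:2])
```

```text
black [ 0.4259 -0.0572  0.054 ]
brown [ 0.4262 -0.136   0.084 ]
green [ 0.4344 -0.218   0.039 ]
blue [ 0.428  -0.3771  0.069 ]
jar [ 0.4318 -0.2904  0.044 ]
side black [ 0.4261 -0.0663  0.054 ]
side brown [ 0.4277 -0.1444  0.084 ]
side blue [ 0.4311 -0.3822  0.069 ]
[[ 0.5214 -0.354 ]
 [ 0.5163 -0.2796]
 [ 0.5123 -0.2046]
 [ 0.5084 -0.13  ]] [0.0745 0.0752 0.0747]
side pad [ 0.5137 -0.2081  0.007 ]
side pad [ 0.5206 -0.2816  0.007 ]
fit [array([ 0.5211, -0.3543]), array([ 0.5168, -0.2795]), array([ 0.5124, -0.2046]), array([ 0.5081, -0.1297])]
rim top [ 0.369  -0.2463] [ 0.3464 -0.246 ] side corner [ 0.4079 -0.3841] top corner [ 0.3507 -0.4914]
rim top [ 0.3731 -0.2441] [ 0.3511 -0.2438] side corner [ 0.3926 -0.4073] top corner [ 0.3553 -0.4838]
rim top [ 0.3773 -0.2419] [ 0.3557 -0.2416] side corner [ 0.3774 -0.4306] top corner [ 0.3599 -0.4762]
```

>>> {"op": "step_arm", "data": {"series": [0.06, -0.06, 0, 0.1, 0.12, -0.12, 0, 0.2, 0.16, -0.155, 0, 0.3, 0.2, -0.195, 0, 0.4008, 0.24, -0.235, 0, 0.4008, 0.28, -0.27, 0, 0.4008, 0.315, -0.305, 0, 0.4008, 0.315, -0.305, 0, 0.4008], "gripper": 0.65}}

```text
time: 2.0
tool_pos: [0.4356, -0.2141, 0.2316]
tcp_rot: [-3.141, -0.01, -0.001]
wrist_force: [-0.0, -1.3, 0.3]
width: 0.651
grip_force: 0.0
```

Run:
```python
from h import *
np.set_printoptions(precision=4,suppress=True)
s=viewer.read_camera("side");t=viewer.read_camera("top");save(t,"top2.png")
st=monitor.read_state();print(st["tool_pos"],st["tcp_rot"])
a=s["image"][150:390,170:410,::-1];cv2.imwrite("pics/side2c.png",cv2.resize(a,None,fx=2.5,fy=2.5,interpolation=cv2.INTER_CUBIC))
a=t["image"][255:395,240:520,::-1];cv2.imwrite("pics/top2c.png",cv2.resize(a,None,fx=2.8,fy=2.8,interpolation=cv2.INTER_CUBIC))
```

```text
[ 0.4347 -0.2173  0.2315] [3.1407 0.0038 0.0004]
```

View pics/side2c.png

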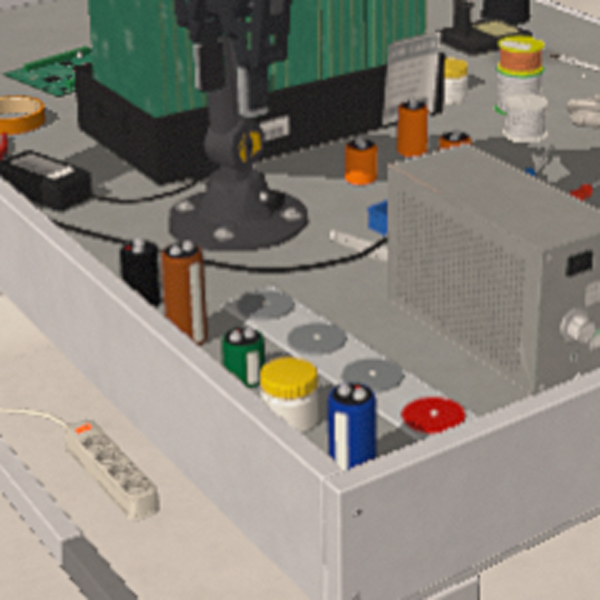

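View pics/top2c.png

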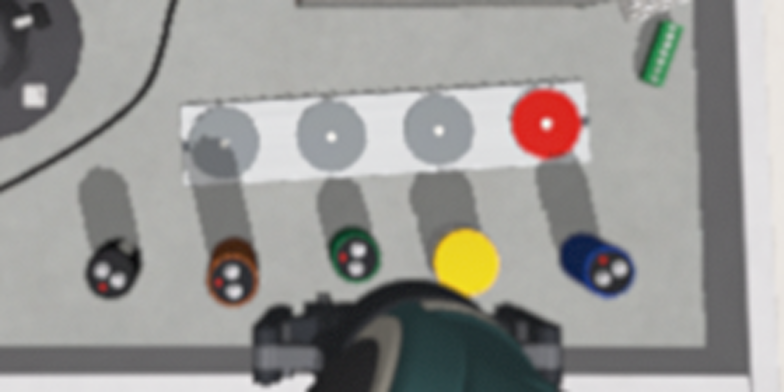

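The side view shows the row clearly: green (243,338), jar (289,375), blue (352,390), and pads at (433,413), (372,375), (317,337) in the crop. A low rim runs along the near edge. In the top crop the arm doesn't cover any can.

Run:
```python
from h import *
np.set_printoptions(precision=4,suppress=True)
t=viewer.read_camera("top");s=viewer.read_camera("side")
f=lambda u,k,o:((u[0]+.5)/k-.5+o[0],(u[1]+.5)/k-.5+o[1])
for n,a,b,z in [("red",(546,124),(433,413.5),.007),("p2",(439,131),(372,375),.007),("p3",(331,137),(317,337),.007),("p4",(225,143),(266,304),.007),
 ("green",(355,257),(243,338),.039),("jar",(466,262),(289,371),.044),("blue",(609,270),(352,393),.069),("brown",(232,279),(183,252),.084),("black",(112,272),(140,249),.054)]:
    print(n,at_z(t,f(a,2.8,(240,255)),z)[:2],at_z(s,f(b,2.5,(170,150)),z)[:2])
# rim: corner and height consistent points
for z in (.02,.03,.04,.05,.06): print(z,"inner corner top",at_z(t,f((705,347),2.8,(240,255)),z)[:2],"outer",at_z(t,f((748,376),2.8,(240,255)),z)[:2],"side",at_z(s,f((330,480),2.5,(170,150)),z)[:2])
```

```text
red [ 0.5207 -0.3543] [ 0.5223 -0.3581]
p2 [ 0.516  -0.2799] [ 0.5167 -0.2853]
p3 [ 0.512  -0.2047] [ 0.5142 -0.2093]
p4 [ 0.508  -0.1307] [ 0.5094 -0.1358]
green [ 0.4344 -0.2177] [ 0.435 -0.224]
jar [ 0.4318 -0.2906] [ 0.4336 -0.2943]
blue [ 0.4305 -0.3776] [ 0.4323 -0.3799]
brown [ 0.4273 -0.1363] [ 0.4279 -0.1436]
black [ 0.4272 -0.0573] [ 0.4277 -0.0633]
0.02 inner corner top [ 0.3724 -0.4537] outer [ 0.3535 -0.4815] side [ 0.3995 -0.4003]
0.03 inner corner top [ 0.3745 -0.4502] outer [ 0.3558 -0.4777] side [ 0.3918 -0.412 ]
0.04 inner corner top [ 0.3766 -0.4467] outer [ 0.3581 -0.4739] side [ 0.384  -0.4238]
0.05 inner corner top [ 0.3786 -0.4433] outer [ 0.3604 -0.4702] side [ 0.3763 -0.4355]
0.06 inner corner top [ 0.3807 -0.4398] outer [ 0.3627 -0.4664] side [ 0.3685 -0.4472]
```

>>> {"op": "step_arm", "data": {"series": [0, 0.003, 0.04, 0, 0, 0.003, 0.08, 0, 0, 0.003, 0.12, 0, 0, 0.003, 0.16, 0, 0, 0.003, 0.185, 0, 0, 0.003, 0.205, 0, 0, 0.003, 0.225, 0, 0, 0.003, 0.225, 0]}}

```text
time: 3.2
tool_pos: [0.4322, -0.2215, 0.0046]
tcp_rot: [-3.14, 0.005, 0.006]
wrist_force: [0.1, 0.6, 0.7]
width: 0.65
grip_force: 0.0
```

>>> {"op": "step_arm", "data": {"series": [0, 0, 0, 0, 0, 0, 0, 0, 0, 0, 0, 0, 0, 0, 0, 0, 0, 0, 0, 0, 0, 0, 0, 0], "gripper": 0.2, "newtons": 30}}

```text
time: 3.95
tool_pos: [0.4351, -0.2214, 0.0072]
tcp_rot: [3.14, 0.001, 0.002]
wrist_force: [-1.5, -2.2, 4.4]
width: 0.4
grip_force: 30.5
```

>>> {"op": "step_arm", "data": {"series": [0, 0, -0.03, 0, 0, 0, -0.07, 0, 0, 0, -0.11, 0, 0.02, 0.03, -0.12, 0, 0.05, 0.075, -0.12, 0, 0.075, 0.115, -0.12, 0, 0.0865, 0.135, -0.12, 0, 0.0865, 0.135, -0.12, 0]}}

```text
time: 4.95
tool_pos: [0.5213, -0.3566, 0.1255]
tcp_rot: [-3.141, 0.002, 0.001]
wrist_force: [0.1, 0.3, -1.4]
width: 0.396
grip_force: 30.2
```

>>> {"op": "step_arm", "data": {"series": [0, 0, 0.03, 0, 0, 0, 0.06, 0, 0, 0, 0.08, 0, 0, 0, 0.095, 0, 0, 0, 0.105, 0, 0, 0, 0.11, 0, 0, 0, 0.11, 0]}}

```text
time: 5.82
tool_pos: [0.521, -0.3559, 0.0164]
tcp_rot: [3.141, -0.0, 0.0]
wrist_force: [-0.7, -0.4, -0.2]
width: 0.397
grip_force: 30.2
```

Run:
```python
from h import *
np.set_printoptions(precision=4,suppress=True)
s=viewer.read_camera("side");t=viewer.read_camera("top")
print(monitor.read_state()["tool_pos"])
def up(p,u0,v0,w,h): return cv2.resize(np.ascontiguousarray(p["image"][v0:v0+h,u0:u0+w,::-1]),(400,400),interpolation=cv2.INTER_CUBIC)
cv2.imwrite("pics/g3.png",np.hstack([up(s,290,250,100,100),up(t,390,250,100,100)]))
for l in ("cap_green",):
  for r in viewer.spot_point(s,l)[:2]: print(r["score"],r["point"],at_z(s,r["point"],.008))
```

```text
[ 0.5214 -0.3562  0.017 ]
0.67 [340.2, 315.5] [ 0.5163 -0.3575  0.008 ]
0.52 [314.3, 218.8] [0.7405 0.0502 0.008 ]
```

View pics/g3.png

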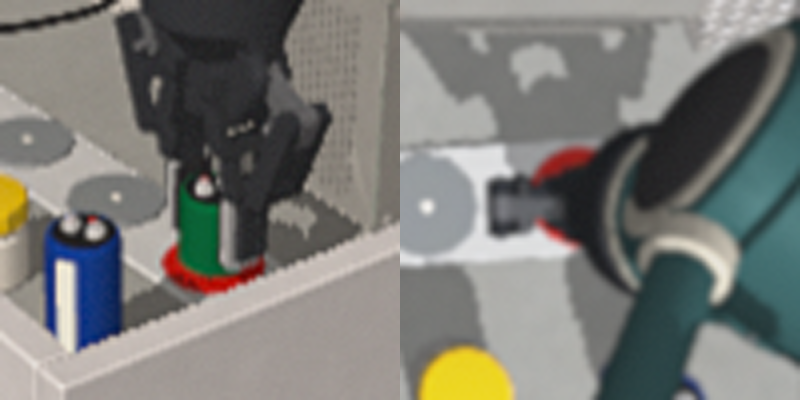

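The can hangs upright over the red pad, at (200,270) in the left half of the crop, and looks well centred. I'll lower and release it.

>>> {"op": "step_arm", "data": {"series": [0.001, 0, 0.002, 0, 0.001, 0, 0.003, 0, 0.001, 0, 0.003, 0]}}

```text
time: 6.35
tool_pos: [0.5224, -0.3561, 0.0142]
tcp_rot: [3.141, 0.0, 0.001]
wrist_force: [-1.1, -0.0, 5.7]
width: 0.398
grip_force: 30.7
```

>>> {"op": "step_arm", "data": {"series": [0, 0, 0, 0, 0, 0, 0, 0, 0, 0, 0, 0, 0, 0, -0.015, 0, 0, 0, -0.04, 0, 0, 0, -0.09, 0, 0, 0, -0.14, 0, 0, 0, -0.18, 0], "gripper": 0.65}}

```text
time: 7.35
tool_pos: [0.5225, -0.3563, 0.1971]
tcp_rot: [3.14, -0.0, 0.004]
wrist_force: [0.6, -0.0, -0.0]
width: 0.653
grip_force: 0.0
```

>>> {"op": "step_arm", "data": {"series": [-0.03, -0.03, 0, 0, -0.06, -0.07, 0, 0, -0.095, -0.11, 0, 0, -0.095, -0.16, 0, 0, -0.095, -0.21, 0, 0, -0.095, -0.26, 0, 0, -0.095, -0.2955, 0, 0, -0.095, -0.2955, 0, 0]}}

```text
time: 8.35
tool_pos: [0.4269, -0.0585, 0.1944]
tcp_rot: [3.142, 0.006, 0.003]
wrist_force: [0.2, -0.8, -0.4]
width: 0.65
grip_force: 0.0
```

>>> {"op": "step_arm", "data": {"series": [0, 0, 0.03, 0, 0, 0, 0.06, 0, 0, 0, 0.09, 0, 0, 0, 0.12, 0, 0, 0, 0.145, 0, 0, 0, 0.165, 0, 0, 0, 0.177, 0, 0, 0, 0.177, 0]}}

```text
time: 9.35
tool_pos: [0.4264, -0.0607, 0.0159]
tcp_rot: [-3.141, 0.001, 0.002]
wrist_force: [0.2, 1.0, -0.6]
width: 0.65
grip_force: 0.0
```

Run:
```python
from h import *
np.set_printoptions(precision=4,suppress=True)
s=viewer.read_camera("side");t=viewer.read_camera("top")
st=monitor.read_state();print(st["tool_pos"],st["tcp_rot"],st["wrist_force"])
def up(p,u0,v0,w,h): return cv2.resize(np.ascontiguousarray(p["image"][v0:v0+h,u0:u0+w,::-1]),(400,400),interpolation=cv2.INTER_CUBIC)
cv2.imwrite("pics/b4.png",np.hstack([up(s,190,200,180,180),up(t,390,250,100,100)]))
```

```text
[ 0.4275 -0.0607  0.0169] [ 3.1413 -0.0006  0.0015] [ 0.7114 -0.8291  1.0798]
```

View pics/b4.png

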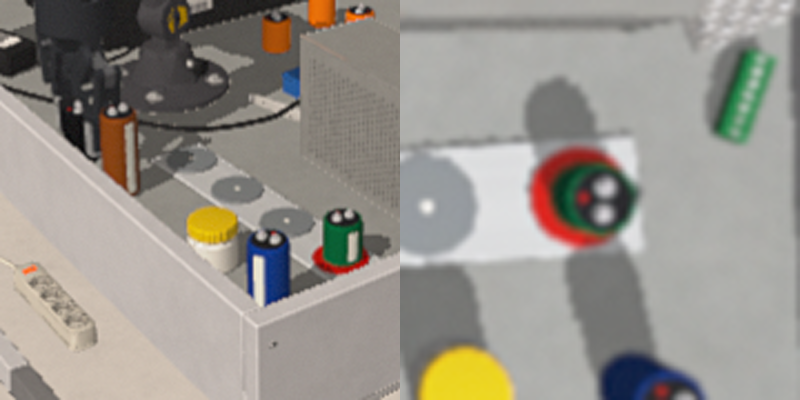

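Green stands upright on the red pad; its top is at (602,200) in the right half of the crop. The gripper is down around black. I'll check the green offset and close on black.

Run:
```python
from h import *
t=viewer.read_camera("top");s=viewer.read_camera("side")
print(at_z(t,((602-400+.5)/4-.5+390,(200.5)/4-.5+250),.046))
k=180/400;print(at_z(s,((343.5)*k-.5+190,219.5*k-.5+200),.046))
```

```text
[ 0.52106878 -0.35536889  0.046     ]
[ 0.52189985 -0.36088287  0.046     ]
```

>>> {"op": "step_arm", "data": {"series": [0, 0, 0, 0, 0, 0, 0, 0, 0, 0, 0, 0, 0, 0, 0, 0, 0, 0, 0, 0, 0, 0, 0, 0], "gripper": 0.2}}

```text
time: 10.3
tool_pos: [0.4278, -0.0604, 0.0172]
tcp_rot: [3.141, 0.0, 0.002]
wrist_force: [-0.7, 0.3, 5.8]
width: 0.4
grip_force: 30.4
```

>>> {"op": "step_arm", "data": {"series": [0, 0, -0.03, 0, 0, 0, -0.07, 0, 0, 0, -0.11, 0, 0, 0.02, -0.125, 0, 0, 0.06, -0.125, 0, 0.02, 0.11, -0.125, 0, 0.04, 0.15, -0.125, 0, 0.06, 0.19, -0.125, 0]}}

```text
time: 11.3
tool_pos: [0.4869, -0.2515, 0.1408]
tcp_rot: [-3.141, 0.001, 0.001]
wrist_force: [0.2, 0.5, -1.6]
width: 0.401
grip_force: 30.3
```

>>> {"op": "step_arm", "data": {"series": [0.02, 0.02, 0, 0, 0.029, 0.032, 0, 0, 0.029, 0.032, 0.03, 0, 0.029, 0.032, 0.06, 0, 0.029, 0.032, 0.085, 0, 0.029, 0.032, 0.105, 0, 0.029, 0.032, 0.115, 0, 0.029, 0.032, 0.115, 0]}}

```text
time: 12.3
tool_pos: [0.5159, -0.2821, 0.0261]
tcp_rot: [-3.141, -0.0, 0.001]
wrist_force: [-0.7, 0.3, -0.8]
width: 0.403
grip_force: 30.3
```

>>> {"op": "step_arm", "data": {"series": [0, 0, 0.002, 0, 0, 0, 0.003, 0, 0, 0, 0.003, 0]}}

```text
time: 12.68
tool_pos: [0.5165, -0.2826, 0.0242]
tcp_rot: [3.141, 0.0, 0.002]
wrist_force: [-0.9, 0.6, 3.1]
width: 0.397
grip_force: 30.5
```

>>> {"op": "step_arm", "data": {"series": [0, 0, 0, 0, 0, 0, 0, 0, 0, 0, 0, 0, 0, 0, -0.015, 0, 0, 0, -0.04, 0, 0, 0, -0.09, 0, 0, 0, -0.14, 0, 0, 0, -0.17, 0], "gripper": 0.65}}

```text
time: 13.68
tool_pos: [0.5172, -0.2831, 0.198]
tcp_rot: [3.139, 0.0, 0.007]
wrist_force: [0.2, -0.0, 0.4]
width: 0.65
grip_force: 0.0
```

>>> {"op": "step_arm", "data": {"series": [-0.02, 0.025, 0, 0, -0.05, 0.055, 0, 0, -0.075, 0.085, 0, 0, -0.0855, 0.096, 0, 0, -0.0855, 0.096, 0, 0, -0.0855, 0.096, 0.03, 0, -0.0855, 0.096, 0.06, 0, -0.0855, 0.096, 0.09, 0]}}

```text
time: 14.68
tool_pos: [0.4316, -0.3772, 0.1028]
tcp_rot: [-3.141, -0.002, -0.002]
wrist_force: [0.5, 0.4, -0.4]
width: 0.648
grip_force: 0.0
```

>>> {"op": "step_arm", "data": {"series": [0, 0, 0.03, 0, 0, 0, 0.055, 0, 0, 0, 0.073, 0, 0, 0, 0.073, 0, 0, 0, 0.073, 0]}}

```text
time: 15.3
tool_pos: [0.4313, -0.3786, 0.0312]
tcp_rot: [3.141, 0.001, 0.002]
wrist_force: [0.1, 0.1, -0.5]
width: 0.646
grip_force: 0.0
```

>>> {"op": "step_arm", "data": {"series": [0, 0, 0, 0, 0, 0, 0, 0, 0, 0, 0, 0, 0, 0, 0, 0, 0, 0, 0, 0, 0, 0, 0, 0], "gripper": 0.2}}

```text
time: 16.05
tool_pos: [0.4313, -0.3791, 0.0318]
tcp_rot: [3.14, -0.0, 0.003]
wrist_force: [1.0, 1.5, 5.6]
width: 0.401
grip_force: 30.3
```

>>> {"op": "step_arm", "data": {"series": [0, 0, -0.03, 0, 0, 0, -0.07, 0, 0, 0, -0.11, 0, 0.01, -0.02, -0.125, 0, 0.03, -0.06, -0.125, 0, 0.05, -0.105, -0.125, 0, 0.07, -0.145, -0.125, 0, 0.0815, -0.172, -0.125, 0]}}

```text
time: 17.05
tool_pos: [0.512, -0.2044, 0.1548]
tcp_rot: [-3.141, -0.002, 0.001]
wrist_force: [0.1, -0.8, -2.1]
width: 0.398
grip_force: 30.4
```

>>> {"op": "step_arm", "data": {"series": [0, 0, 0, 0, 0, 0, 0.03, 0, 0, 0, 0.06, 0, 0, 0, 0.085, 0, 0, 0, 0.105, 0, 0, 0, 0.115, 0, 0, 0, 0.117, 0, 0, 0, 0.118, 0]}}

```text
time: 18.05
tool_pos: [0.5116, -0.2069, 0.0385]
tcp_rot: [3.141, -0.0, -0.001]
wrist_force: [-5.2, 1.8, 9.5]
width: 0.404
grip_force: 31.4
```

>>> {"op": "step_arm", "data": {"series": [0, 0, 0, 0, 0, 0, 0, 0]}}

```text
time: 18.3
tool_pos: [0.5118, -0.2069, 0.0386]
tcp_rot: [3.141, -0.0, -0.0]
wrist_force: [-4.5, 0.7, 6.0]
width: 0.401
grip_force: 31.1
```

>>> {"op": "step_arm", "data": {"series": [0, 0, 0, 0, 0, 0, 0, 0, 0, 0, 0, 0, 0, 0, -0.015, 0, 0, 0, -0.04, 0, 0, 0, -0.08, 0, 0, 0, -0.12, 0, 0, 0, -0.155, 0], "gripper": 0.65}}

```text
time: 19.3
tool_pos: [0.5124, -0.2064, 0.1952]
tcp_rot: [3.141, 0.0, 0.003]
wrist_force: [0.3, 0.0, -0.4]
width: 0.649
grip_force: 0.0
```

>>> {"op": "step_arm", "data": {"series": [-0.02, -0.02, 0, 0, -0.05, -0.04, 0, 0, -0.075, -0.06, 0, 0, -0.085, -0.067, 0, 0, -0.085, -0.067, 0, 0, -0.085, -0.067, 0.03, 0, -0.085, -0.067, 0.06, 0, -0.085, -0.067, 0.09, 0]}}

```text
time: 20.3
tool_pos: [0.4285, -0.1402, 0.102]
tcp_rot: [3.141, -0.0, 0.003]
wrist_force: [0.3, -0.3, -0.5]
width: 0.652
grip_force: 0.0
```

>>> {"op": "step_arm", "data": {"series": [0, 0, 0.03, 0, 0, 0, 0.05, 0, 0, 0, 0.062, 0, 0, 0, 0.062, 0, 0, 0, 0.062, 0]}}

```text
time: 20.92
tool_pos: [0.428, -0.1397, 0.0411]
tcp_rot: [3.141, -0.0, 0.002]
wrist_force: [0.3, -0.1, -0.5]
width: 0.652
grip_force: 0.0
```

>>> {"op": "step_arm", "data": {"series": [0, 0, 0, 0, 0, 0, 0, 0, 0, 0, 0, 0, 0, 0, 0, 0, 0, 0, 0, 0, 0, 0, 0, 0], "gripper": 0.2}}

```text
time: 21.68
tool_pos: [0.4279, -0.1396, 0.0413]
tcp_rot: [3.141, -0.0, 0.003]
wrist_force: [-0.2, 1.0, 6.7]
width: 0.404
grip_force: 31.8
```

>>> {"op": "step_arm", "data": {"series": [0, 0, -0.03, 0, 0, 0, -0.06, 0, 0.02, -0.002, -0.06, 0, 0.05, -0.005, -0.06, 0, 0.075, -0.007, -0.06, 0, 0.081, -0.007, -0.06, 0, 0.081, -0.007, -0.06, 0, 0.081, -0.007, -0.04, 0]}}

```text
time: 22.68
tool_pos: [0.5084, -0.1326, 0.0808]
tcp_rot: [3.141, -0.0, 0.003]
wrist_force: [0.8, -0.3, -1.5]
width: 0.402
grip_force: 31.3
```

>>> {"op": "step_arm", "data": {"series": [0, 0, 0.015, 0, 0, 0, 0.025, 0, 0, 0, 0.03, 0, 0, 0, 0.032, 0, 0, 0, 0.033, 0, 0, 0, 0.033, 0]}}

```text
time: 23.42
tool_pos: [0.5083, -0.1323, 0.0483]
tcp_rot: [3.141, 0.0, 0.001]
wrist_force: [-2.4, 1.0, 4.5]
width: 0.398
grip_force: 31.8
```

>>> {"op": "step_arm", "data": {"series": [0, 0, 0, 0, 0, 0, 0, 0, 0, 0, 0, 0, 0, 0, -0.015, 0, 0, 0, -0.04, 0, 0, 0, -0.08, 0, 0, 0, -0.12, 0, 0, 0, -0.155, 0], "gripper": 0.65}}

```text
time: 24.42
tool_pos: [0.5083, -0.1324, 0.2052]
tcp_rot: [3.141, 0.0, 0.004]
wrist_force: [0.9, 0.1, 0.1]
width: 0.65
grip_force: 0.0
```

>>> {"op": "step_arm", "data": {"series": [-0.04, 0, 0, 0, -0.09, 0, 0, 0, -0.1, 0, 0, 0, -0.1, 0, 0, 0]}}

```text
time: 24.92
tool_pos: [0.4082, -0.1325, 0.2033]
tcp_rot: [3.141, -0.001, 0.004]
wrist_force: [0.7, -0.6, 0.1]
width: 0.652
grip_force: 0.0
```

Run:
```python
from h import *
s=viewer.read_camera("side");t=viewer.read_camera("top")
def up(p,u0,v0): return cv2.resize(np.ascontiguousarray(p["image"][v0:v0+160,u0:u0+160,::-1]),(400,400),interpolation=cv2.INTER_CUBIC)
cv2.imwrite("pics/f5.png",np.hstack([up(s,220,200),up(t,300,240)]))
print(monitor.read_state()["tool_pos"])
```

```text
[ 0.40921116 -0.13255517  0.20314295]
```

View pics/f5.png

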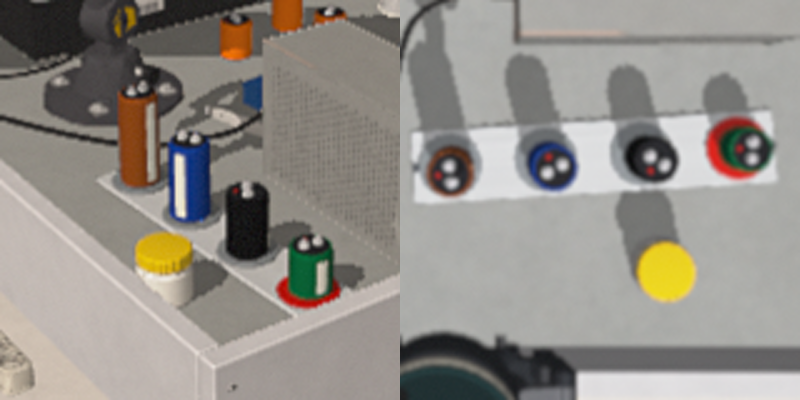

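All four stand upright in order; their tops in the right half are at (451,171), (552,166), (652,158) and (746,149). The jar hasn't moved. I'll check the offsets numerically before handing in.

Run:
```python
from h import *
np.set_printoptions(precision=4,suppress=True)
s=viewer.read_camera("side");t=viewer.read_camera("top")
pad=dict(green=(.5215,-.3562),black=(.5165,-.2826),blue=(.513,-.207),brown=(.5087,-.1332))
for n,a,b,z in [("brown",(451,171),(139,90),.091),("blue",(552,166),(188,140),.076),("black",(652,158),(247,192),.061),("green",(746,149),(311,245),.046)]:
    A=at_z(t,((a[0]-399.5)/2.5-.5+300,(a[1]+.5)/2.5-.5+240),z)[:2];B=at_z(s,((b[0]+.5)/2.5-.5+220,(b[1]+.5)/2.5-.5+200),z)[:2]
    print(n,A,B,(A+B)/2-pad[n])
a=(666,271);print("jar",at_z(t,((a[0]-399.5)/2.5-.5+300,(a[1]+.5)/2.5-.5+240),.044))
```

```text
brown [ 0.5086 -0.1323] [ 0.5116 -0.1334] [0.0014 0.0004]
blue [ 0.5111 -0.2049] [ 0.5106 -0.2104] [-0.0021 -0.0006]
black [ 0.5159 -0.2792] [ 0.5155 -0.2867] [-0.0008 -0.0004]
green [ 0.5217 -0.3516] [ 0.5232 -0.3593] [0.0009 0.0008]
jar [ 0.4321 -0.2906  0.044 ]
```

```bash
python3 -c "
from workcell import job
print(job.finish_job())"
```

```text
the job is handed in; nothing more can be done
None
```

I handed the job in with all four capacitors standing upright on their pads in height order, green on red through brown at the far end. By the cameras each is within about 3 mm of its pad's centre and the jar has not moved; the hand-in reported no verdict.

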